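# Put the watch movements under their dust covers

## Task

The watchmaker is leaving the bench: put each of the four clear dust covers over the bare watch movement of its own size, the largest cover over the largest movement and so on down to the smallest, each standing flat on the green mat with the movement inside. Set the covers down rather than dropping them, do not push the movements out of place or tip them, and leave the loupe and the little red box where they are.

Things in the scene. Friction and masses are not known exactly. Their poses are not given: they have to be found in the camera images.
- cover_xs_knob (a point): smallest of four loose dust covers: round upside-down cup of clear plastic, 48 mm across outside, 43 mm inside, flat roof 28 mm above its foot, thin aluminium ring round the foot, upright black knob on the roof (14 mm across, 20 mm tall) to take it by from above. Point: middle of the knob, on the axis, 10 mm above the roof, 38 mm above the foot; z up. Stands on the 4 mm thick green mat. About 45 g.
- cover_s_knob (a point): second smallest of four loose dust covers: round upside-down cup of clear plastic, 59 mm across outside, 54 mm inside, flat roof 32 mm above its foot, thin aluminium ring round the foot, upright black knob on the roof (14 mm across, 20 mm tall) to take it by from above. Point: middle of the knob, on the axis, 10 mm above the roof, 42 mm above the foot; z up. Stands on the 4 mm thick green mat. About 60 g.
- cover_m_knob (a point): second largest of four loose dust covers: round upside-down cup of clear plastic, 70 mm across outside, 65 mm inside, flat roof 36 mm above its foot, thin aluminium ring round the foot, upright black knob on the roof (14 mm across, 20 mm tall) to take it by from above. Point: middle of the knob, on the axis, 10 mm above the roof, 46 mm above the foot; z up. Stands on the 4 mm thick green mat. About 75 g.
- cover_l_knob (a point): largest of four loose dust covers: round upside-down cup of clear plastic, 81 mm across outside, 76 mm inside, flat roof 40 mm above its foot, thin aluminium ring round the foot, upright black knob on the roof (14 mm across, 20 mm tall) to take it by from above. Point: middle of the knob, on the axis, 10 mm above the roof, 50 mm above the foot; z up. Stands on the 4 mm thick green mat. About 95 g.
- movement_xs: smallest of the four bare watch movements, brass and steel, lying wheels up in its grey round support ring, 25 mm across and 16 mm high in all, loose on the mat. Origin: centre of its underside; z up. The smallest cover (43 mm inside) belongs over it.
- movement_s: second smallest of the four bare watch movements, brass and steel, lying wheels up in its grey round support ring, 36 mm across and 16 mm high in all, loose on the mat. Origin: centre of its underside; z up. The second smallest cover (54 mm inside) belongs over it.
- movement_m: second largest of the four bare watch movements, brass and steel, lying wheels up in its grey round support ring, 47 mm across and 16 mm high in all, loose on the mat. Origin: centre of its underside; z up. The second largest cover (65 mm inside) belongs over it.
- movement_l: largest of the four bare watch movements, brass and steel, lying wheels up in its grey round support ring, 58 mm across and 16 mm high in all, loose on the mat. Origin: centre of its underside; z up. The largest cover (76 mm inside) belongs over it.
- loupe_center (a point): bystander: black eye loupe standing wide end down at the mat's far edge, 34 mm across, 26 mm high, loose. This point is its middle, half-way up.
- pin_box_center (a point): bystander: small red plastic box, 32 x 50 x 20 mm high, loose at the mat's near edge. This point is its middle, half-way up.

How it is judged:
By the outcome, as a careful person would: the job done as asked, in the order asked, and still so for the second after the job is handed in, with the robot touching nothing.
It also fails if it takes over 96 s, if anything falls off the work surface, if the arm or the gripper's body presses on something with over 40 N, if the wrist force passes 120 N, or if a joint passes its speed limit or range.

## Robot

A 7-joint arm with a two-finger parallel gripper is mounted at the origin on the work surface. World frame = base frame: x ahead of the robot, y to its left, z up, the work surface at z = 0. Lengths are in mm, angles in rad, forces in N, time in s.
With the tool pointing down it reaches from about 400 to 875 mm from the base axis. Payload 4.4 kg.
Tool frame: the origin (TCP) lies at the very end of the fingers, on their centre line; the grasp point (between the pads) lies 19 mm behind it; z points along the fingers, y is the line along which they close (so a half turn about z gives the same grasp; the last joint's range is limited). The gripper opens to 85 mm and grips with 20 to 120 N. Pads are 22 mm wide; open, the fingers measure 114 mm over their backs; the gripper's body (76 mm by 85 mm) begins 54 mm behind the grasp point. The pads swing forward as they close: fully open they stand 13 mm farther back than shut.
Start: joints at [1.156, 0.628, 0.038, 1.517, -0.027, 0.996, -0.02], TCP at [222.179, -610.864, 231.313] pointing down, gripper open.
Joint ranges: [-3.06, 3.06], [-0.37, 2.12], [-1.25, 1.32], [0.18, 2.47], [-1.1, 4.24], [0.23, 1.98], [-2.94, 2.94]. Speed limits (rad/s): [2.57, 2.57, 3.14, 3.14, 3.14, 3.14, 3.14].

## Interface

Orientations are given as a rotation vector (axis times angle).
In Python, from plant import ctrl gives the robot as it stands.
- The arm moves only by the tool jog_arm, never from a script. Its argument "steps" is one flat list of numbers, 5 for each row, row after row: the opening in per cent of the stroke, from 0 (shut) to 100 (fully open), then the shift along the world's x, y, z in cm, then the turn about the world's z in degrees. In form: [claw, x, y, z, spin, claw, x, y, z, spin, ...]. A call has 1 to 20 rows; each row is the pose to reach, as a shift and turn from the pose commanded when the call began; what a row does not reach only later rows make up. A row lasts 1/8 s, in which the tool goes at most 62.5 mm and 10.7 degrees, less where a joint would pass 70% of its speed; a pose out of reach is approached as far as the arm can. A call with a gripper value outside its range is refused whole. The fingers move at their own pace and stop on an object; "squeeze" is the grip in N (left out, the last holds). Time passes only in rows, so rows that repeat a pose let the fingers close. It gives the time, the measured TCP pose, the force, the opening and the grip force at its end, in the units of the state.
- ctrl.sense(): the state, without advancing time (a new reading comes with each control period).
- ctrl.read_camera(name): name is "scene" or "top"; returns (picture, depth): 384x512x3 uint8, blue, green, red; 384x512 float32, mm along the optical axis (not along the pixel's ray), 0 where there is no reading.
- ctrl.camera_model(name): a dict with "vertical_fov" (degrees; the focal length in pixels is half the picture's height over the tangent of half this angle, whatever the lens; pixels are square), "cx", "cy" (the principal point, pixels), "world_to_cam" (4x4, takes a point from world to camera coordinates). Camera axes: x right, y up, looking along -z (the intrinsics and any distortion apply to the point x, -y, -z); pixel columns grow to the right and rows downward; lengths in mm; the calibration is good to about 2 mm. A picture is of the moment at which its call begins. camera_model takes no time and is no camera call.
- ctrl.hand_in(): hands the job in; it is judged then, once.
Trained networks look in the newest picture that a camera, given by its name, has taken for a name from the list of things; names that differ only in an ending like _2 or _b are one class to them, and where a whole thing is asked for, a point or a joint stands for the part that bears it (a point fixed in the world has none). Each returns a list of dicts, best first, with "conf" (0 to 1); they miss things now and then, are a little off and sometimes report something else, mostly with a low value. They report only what shows in the picture. A call takes as long as a camera call.
- ctrl.spot_in(camera, name): "at" ([x, y, z] in mm, in world coordinates, good to about 4 mm: the middle of the surface that is visible of it).
- ctrl.cut_out(camera, name): "mask" (384x512 bool, what is visible of it).
The state is a dict: "clock": time; "joints": joint angles; "qd": joint speeds; "tau": joint torques, N m; "tcp_pos": TCP position; "ee_rot": TCP orientation; "force": force on the tool from outside, world axes, zero at the start; "wrist_torque": the same for the moment, N m; "grip_width": finger opening in mm; "finger_force": force on a finger pad.
Only numpy, scipy, OpenCV 4.12 (cv2) and the standard library are available. Lean on these libraries where they do the work, as an engineer would, in place of code of your own. Each camera call takes 0.05 s, during which the arm holds its last target. There are 200 camera calls.

## Working session

There is one attempt and no reset: what is moved stays moved. The work goes in short steps, Python scripts to look and compute and a tool call to move; the robot and the scene stay as the last step left them, time stands still between calls to the robot, and variables do not carry over. Pictures are saved under pics/ and viewed, at most 14 in all, crops included, and the job is handed in when it is done.

Besides the shell and the picture viewer there is one more tool, called after ">>>" as name(argument=value, ...), one argument or row to a line, values as JSON. jog_arm: Moves the arm, as the interface text tells. Its arguments: {"type":"object","properties":{"steps":{"type":"array","items":{"type":"number"}},"squeeze":{"type":"number"}},"required":["steps"]}

```bash
mkdir -p pics; ls
cat > h.py <<'E'
import numpy as np, cv2
from plant import ctrl
def proj(c,p):
    m=ctrl.camera_model(c);f=192/np.tan(np.radians(m["vertical_fov"])/2)
    q=np.array(m["world_to_cam"])@np.append(p,1);return m["cx"]+f*q[0]/-q[2],m["cy"]-f*q[1]/-q[2]
def ray(c,u,v):
    m=ctrl.camera_model(c);f=192/np.tan(np.radians(m["vertical_fov"])/2)
    T=np.linalg.inv(np.array(m["world_to_cam"]));d=T[:3,:3]@np.array([(u-m["cx"])/f,-(v-m["cy"])/f,-1]);return T[:3,3],d
def atz(c,u,v,z):
    o,d=ray(c,u,v);return o+d*(z-o[2])/d[2]
E
python3 - <<'E'
from h import *
for c in("scene","top"):
    p,d=ctrl.read_camera(c);cv2.imwrite(f"pics/{c}0.png",p);m=ctrl.camera_model(c);print(c,m)
    for n in ["cover_%s_knob"%s for s in("xs","s","m","l")]+["movement_%s"%s for s in("xs","s","m","l")]+["loupe_center","pin_box_center"]:
        print(c,n,[(np.round(r["at"]),round(r["conf"],2)) for r in ctrl.spot_in(c,n)[:3]])
print(ctrl.sense())
E
```

```text
pics
scene {'vertical_fov': 52.5612660551367, 'cx': 260.5086495949198, 'cy': 197.25070842717432, 'world_to_cam': array([[ 2.74278654e-03,  9.99896442e-01,  1.41273565e-02,
         4.55829664e+00],
       [-8.12669229e-01, -6.00357403e-03,  5.82694329e-01,
         3.97522451e+02],
       [ 5.82718801e-01, -1.30790741e-02,  8.12568604e-01,
        -1.10165796e+03],
       [ 0.00000000e+00,  0.00000000e+00,  0.00000000e+00,
         1.00000000e+00]])}
scene cover_xs_knob [(array([474., 222.,  29.]), 0.92)]
scene cover_s_knob [(array([ 605., -107.,   32.]), 0.72), (array([ 456., -120.,   17.]), 0.71)]
scene cover_m_knob [(array([ 467., -282.,   40.]), 0.56)]
scene cover_l_knob [(array([495.,  90.,  42.]), 0.64)]
scene movement_xs [(array([ 602., -273.,   18.]), 0.45)]
scene movement_s [(array([ 456., -117.,   17.]), 0.82), (array([619.,  47.,  19.]), 0.73), (array([598., 233.,  18.]), 0.57)]
scene movement_m [(array([ 456., -117.,   17.]), 0.82), (array([619.,  47.,  19.]), 0.73), (array([598., 233.,  18.]), 0.57)]
scene movement_l [(array([ 456., -117.,   17.]), 0.82), (array([619.,  
[... 1355 characters left out ...]
, 0.7)]
{'clock': 1.1, 'joints': array([ 1.15620901,  0.62838905,  0.03847895,  1.51739808, -0.02697511,
        0.9963144 , -0.01999617]), 'qd': array([ 0.00084429,  0.00137258,  0.00125949, -0.00076324,  0.00066815,
        0.00087649,  0.00105497]), 'tau': array([-1.38606032e-03, -5.63295150e+01,  1.22572258e+00, -1.93782753e+01,
        1.11117816e-02,  1.44364891e-03, -3.28543183e-05]), 'tcp_pos': array([ 222.17688917, -610.86117549,  231.32075896]), 'ee_rot': array([3.09393505e+00, 5.45114982e-01, 4.63262557e-05]), 'force': array([-0.74858242,  0.3403025 , -0.70540279]), 'wrist_torque': array([ 0.04261652, -0.00931445, -0.06714655]), 'finger_force': 0.0, 'grip_width': 85.2727869448892}
```

View pics/top0.png

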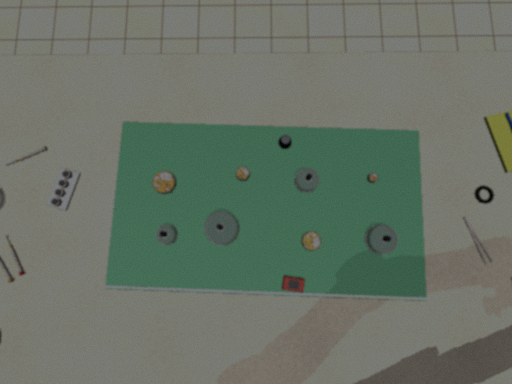

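View pics/scene0.png

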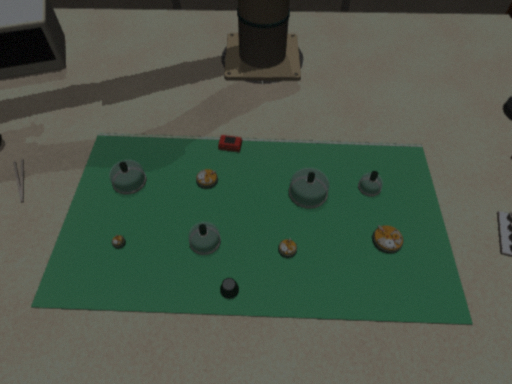

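Top view, left to right: L movement (164,182), XS cover (166,234), L cover (221,227), S movement (242,173), S cover (306,180), M movement (311,241), XS movement (373,178), M cover (382,238). The loupe is at (285,142) and the red box at (293,284). The scene view agrees, with the knobs clear and dark.

```bash
cat >> h.py <<'E'
APX={"cl":(478,88,54),"cm":(455,-283,50),"cs":(595,-109,46),"cxs":(466,222,42),"ml":(595,235,12),"ms":(613,45,12),"mm":(450,-120,12),"mxs":(602,-275,12)}
R={"l":29,"m":23.5,"s":18,"xs":12.5}
def meas(c,img,k,p):
    u,v=proj(c,p);r=26;x0=int(u)-r;y0=int(v)-r
    w=img[y0:y0+2*r,x0:x0+2*r].astype(int);b,g,rr=w[...,0],w[...,1],w[...,2]
    m=(w.max(2)<45) if k[0]=="c" else (rr>g*0.85)
    n,l,s,ce=cv2.connectedComponentsWithStats(m.astype(np.uint8))
    best=[i for i in range(1,n) if s[i,4]>=6]
    if not best:return None,0,w
    i=min(best,key=lambda i:np.hypot(ce[i][0]-r,ce[i][1]-r)-s[i,4]*.05)
    q=(l==i)
    return (ce[i][0]+x0,ce[i][1]+y0),s[i,4],np.where(q[...,None],[255,0,255],w)
def tri(a,b):
    A=np.zeros((3,3));y=np.zeros(3);L=[]
    for c,uv in(("scene",a),("top",b)):
        o,d=ray(c,*uv);d/=np.linalg.norm(d);P=np.eye(3)-np.outer(d,d);A+=P;y+=P@o;L.append((P,o))
    x=np.linalg.solve(A,y);return x,[np.linalg.norm(P@(x-o)) for P,o in L]
E
python3 - <<'E'
from h import *
I={c:cv2.imread(f"pics/{c}0.png") for c in("scene","top")}
rows=[]
for c in I:
  for h in(0,1):
    rows.append([])
    for raw in (1,):pass
res={}
M={"scene":[],"top":[]}
for k,p in APX.items():
    for c in I:
        uv,a,w=meas(c,I[c],k,p);res[c]=uv
        u,v=proj(c,p);x0=int(u)-26;y0=int(v)-26
        M[c].append(np.vstack([I[c][y0:y0+52,x0:x0+52],w]).astype(np.uint8))
    if res["scene"] and res["top"]:
        x,e=tri(res["scene"],res["top"]);print(k,x.round(1),np.round(e,1),[np.round(atz(c,*res[c],p[2])[:2],1) for c in I])
    else:print(k,res)
cv2.imwrite("pics/m0.png",cv2.resize(np.vstack([np.hstack(M[c]) for c in M]),(800,400),interpolation=cv2.INTER_NEAREST))
E
```

```text
cl [478.3  93.3  55.7] [0.7 0.7] [array([476.9,  94.3]), array([478.3,  92.7])]
cm [ 450.7 -287.6   51.3] [0.8 0.8] [array([ 449.8, -287.3]), array([ 450.8, -288.9])]
cs [ 596.1 -114.4   47.3] [0.7 0.7] [array([ 595.3, -113.9]), array([ 596.4, -115.3])]
cxs [463.4 225.7  42.8] [0.2 0.2] [array([462.7, 226.2]), array([463.4, 225.7])]
ml [593.4 238.2  12.8] [0.4 0.4] [array([593. , 238.9]), array([593.5, 237.9])]
ms [614.5  43.6  13.8] [0.7 0.7] [array([613.6,  44.5]), array([614.9,  43. ])]
mm [ 447.6 -122.    13. ] [0.6 0.6] [array([ 446.8, -121.5]), array([ 447.6, -122.7])]
mxs [ 601.6 -277.7   14. ] [0.6 0.6] [array([ 600.5, -277.9]), array([ 602.1, -279.1])]
```

View pics/m0.png

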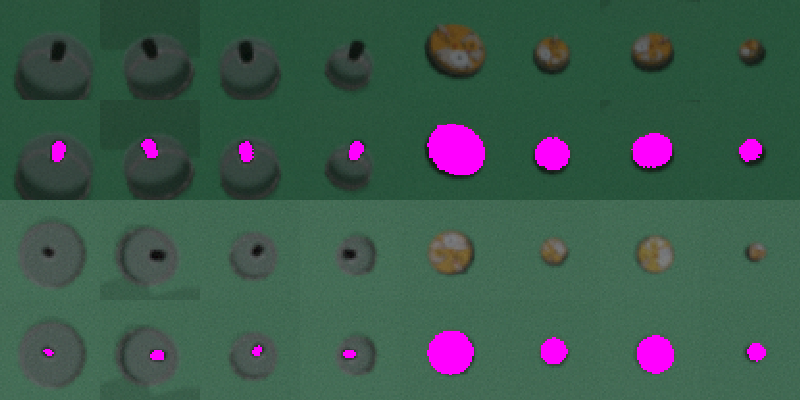

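The mask mosaic shows every knob and movement segmented cleanly, and both views agree to about 1 mm. The heights also match the text. I'll go above the large cover now.

>>> jog_arm(
  steps=[60,2,5,0,-2,60,4,11,0,-5,60,6,16.5,0,-8,60,8,22,0,-11,60,10,27.5,0,-14,60,12,33,0,-17,60,14,38.5,0,-20,60,16,44,0,-20,60,18,49.5,0,-20,60,20,55,0,-20,60,22,60.5,0,-20,60,24,66,0,-20,60,25,69,0,-20,60,25.6,70.4,0,-20,60,25.6,70.4,-4,-20,60,25.6,70.4,-8,-20,60,25.6,70.4,-11,-20,60,25.6,70.4,-13,-20,60,25.6,70.4,-14,-20,60,25.6,70.4,-14,-20],
  squeeze=40,
)

```text
clock: 3.6
tcp_pos: [478.0, 92.3, 91.1]
ee_rot: [3.141, -0.002, -0.001]
force: [0.1, 0.2, 0.8]
grip_width: 51.1
finger_force: 0.0
```

Run:
```python
from h import *
o=[]
for c in("scene","top"):
    p,d=ctrl.read_camera(c);u,v=proj(c,(478,92,75));print(c,u,v)
    o.append(cv2.resize(p[int(v)-45:int(v)+45,int(u)-45:int(u)+45],(400,400)))
cv2.imwrite("pics/a1.png",np.hstack(o))
```

```text
scene 310.89144452974733 170.6552769152503
top 218.79728782843657 225.86753804677724
```

View pics/a1.png

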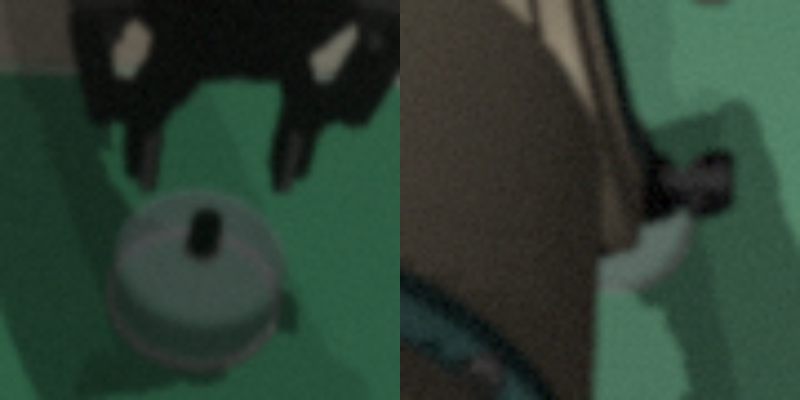

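The scene crop shows the fingers straddling the large knob, with the tips at crop x of about 150 and 285 and the knob at 205; perspective explains that offset. Next I'll go down and grip.

>>> jog_arm(
  steps=[60,0,0,-1.5,0,60,0,0.1,-2.8,0,60,0,0.1,-3.8,0,60,0,0.1,-4.4,0,60,0,0.1,-4.4,0,30,0,0.1,-4.4,0,16,0,0.1,-4.4,0,10,0,0.1,-4.4,0,5,0,0.1,-4.4,0,5,0,0.1,-4.4,0,5,0,0.1,-4.4,0,5,0,0.1,-4.4,0],
  squeeze=40,
)

```text
clock: 5.2
tcp_pos: [478.5, 94.2, 47.7]
ee_rot: [-3.141, 0.0, -0.001]
force: [-1.8, 0.1, 5.8]
grip_width: 12.2
finger_force: 39.1
```

>>> jog_arm(
  steps=[5,0,0,0.5,0,5,0,0,1,0,5,0,0,2,0,5,0,0,3,0,5,0,0,3,0],
)

```text
clock: 5.82
tcp_pos: [478.9, 94.3, 78.3]
ee_rot: [-3.141, 0.0, -0.003]
force: [-0.4, 0.4, -1.1]
grip_width: 12.0
finger_force: 39.0
```

Run:
```python
from h import *
o=[]
for c in("scene",):
    p,d=ctrl.read_camera(c);u,v=proj(c,(478,92,75))
    o.append(cv2.resize(p[int(v)-45:int(v)+45,int(u)-45:int(u)+45],(500,500)))
cv2.imwrite("pics/a2.png",np.hstack(o))
print(ctrl.sense())
```

```text
{'clock': 5.875, 'joints': array([-0.25717843,  0.65252438,  0.00774574,  2.09427652, -0.01215745,
        0.39356676, -1.81096162]), 'qd': array([-0.00023361,  0.01249338,  0.00109494,  0.0072073 ,  0.00061208,
       -0.00326545,  0.00017519]), 'tau': array([ 9.72970272e-03, -4.80997074e+01,  8.50920081e-01, -9.15802985e+00,
        5.92700133e-03,  1.33820559e-02,  7.55314727e-05]), 'tcp_pos': array([478.56785465,  94.19274591,  77.88148518]), 'ee_rot': array([-3.14131715e+00,  5.70838434e-04, -1.94149482e-03]), 'force': array([ 0.080386  , -0.90985642, -0.96994569]), 'wrist_torque': array([ 0.00596928,  0.00411887, -0.01178669]), 'finger_force': 38.95458519458771, 'grip_width': 12.137563213340908}
```

View pics/a2.png

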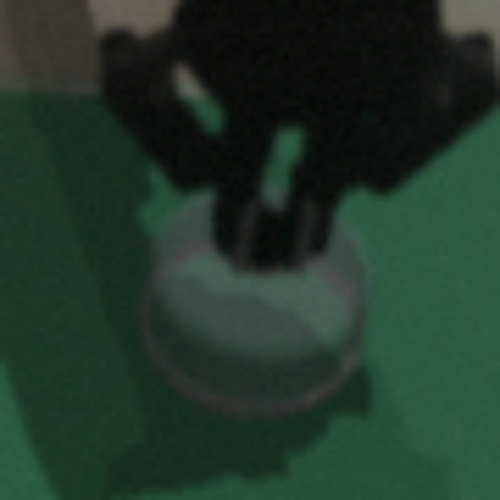

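The cover is held level, with a shadow gap under its foot at crop (255,410). Now I'll carry it over the large movement.

>>> jog_arm(
  steps=[5,0,0,2,0,5,0,0,4,0,5,0.5,0.7,5,0,5,2,2.5,5,0,5,4,5,5,0,5,6,7.5,5,0,5,8,10,5,0,5,9.5,12,5,0,5,11,13.7,5,0,5,11.5,14.4,5,0,5,11.5,14.4,4,0,5,11.5,14.4,3,0,5,11.5,14.4,2,0,5,11.5,14.4,1.3,0,5,11.5,14.4,1,0,5,11.5,14.4,1,0],
)

```text
clock: 7.88
tcp_pos: [593.2, 238.0, 87.2]
ee_rot: [3.142, -0.001, -0.0]
force: [0.3, -0.1, -1.4]
grip_width: 11.9
finger_force: 39.0
```

Run:
```python
from h import *
o=[]
for c in("scene","top"):
    p,d=ctrl.read_camera(c);u,v=proj(c,(594,238,40))
    o.append(cv2.resize(p[int(v)-45:int(v)+45,int(u)-45:int(u)+45],(400,400)))
cv2.imwrite("pics/a3.png",np.hstack(o))
```

```text
(no output)
```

View pics/a3.png

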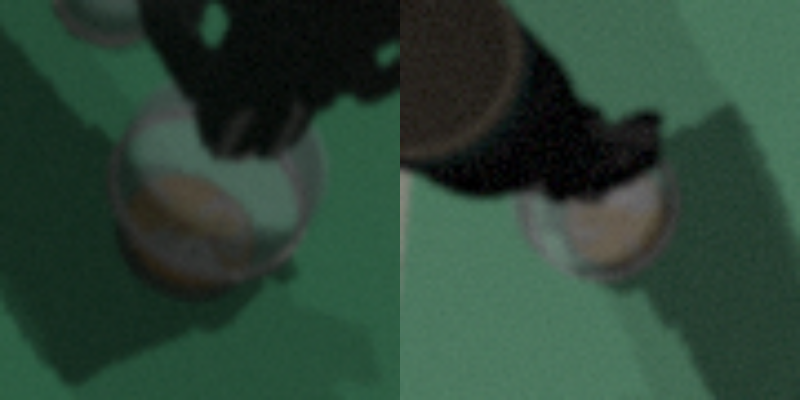

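The views show the ring of the raised cover around the large movement, and its offset is the perspective expected at that height. I'll set it down.

>>> jog_arm(
  steps=[5,0,0,-1,0,5,0,0,-2,0,5,0,0,-2.8,0,5,0,0,-3.3,0,5,0,0,-3.6,0,5,0,0,-3.8,0,5,0,0,-3.9,0,5,0,0,-3.95,0,5,0,0,-3.95,0],
)

```text
clock: 9.1
tcp_pos: [593.2, 238.2, 47.9]
ee_rot: [-3.142, 0.0, -0.0]
force: [1.2, 0.4, -1.2]
grip_width: 12.0
finger_force: 39.0
```

>>> jog_arm(
  steps=[5,0,0,-0.05,0,5,0,0,-0.1,0,5,0,0,-0.1,0],
)

```text
clock: 9.48
tcp_pos: [593.3, 238.2, 47.8]
ee_rot: [-3.141, 0.001, -0.001]
force: [-2.3, -0.5, 6.2]
grip_width: 12.1
finger_force: 39.6
```

>>> jog_arm(
  steps=[18,0,0,0,0,25,0,0,0,0,40,0,0,0,0,50,0,0,0,0,50,0,0,1,0,50,0,0,3,0,50,0,0,6,0,50,0,0,9,0,50,0,0,9,0],
)

```text
clock: 10.6
tcp_pos: [595.6, 239.0, 141.2]
ee_rot: [-3.139, 0.001, -0.011]
force: [0.4, -0.6, 0.1]
grip_width: 42.7
finger_force: 0.0
```

Run:
```python
from h import *
o=[]
for c in("scene","top"):
    p,d=ctrl.read_camera(c);u,v=proj(c,(594,238,20))
    o.append(cv2.resize(p[int(v)-45:int(v)+45,int(u)-45:int(u)+45],(400,400)))
cv2.imwrite("pics/a4.png",np.hstack(o));print(ctrl.sense()["tcp_pos"])
```

```text
[593.38683728 238.22402961 137.95933329]
```

View pics/a4.png

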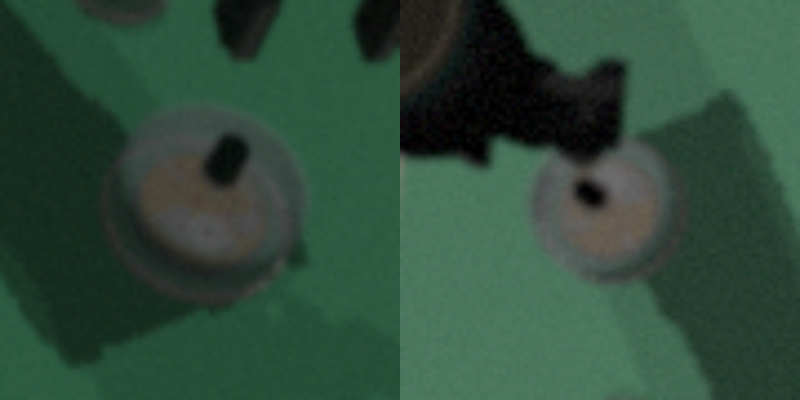

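The large cover stands flat around its movement. Next is the medium cover.

>>> jog_arm(
  steps=[50,-0.8,-3,0,0,50,-2.2,-8,0,0,50,-3.5,-13,0,0,50,-4.9,-18,0,0,50,-6.2,-23,0,0,50,-7.6,-28,0,0,50,-9,-33,0,0,50,-10.3,-38,0,0,50,-11.7,-43,0,0,50,-13,-48,0,0,50,-14,-51.5,0,0,50,-14.3,-52.6,0,0,50,-14.3,-52.6,-2,0,50,-14.3,-52.6,-4,0,50,-14.3,-52.6,-5.5,0,50,-14.3,-52.6,-6,0,50,-14.3,-52.6,-6,0],
)

```text
clock: 12.82
tcp_pos: [450.3, -287.4, 76.7]
ee_rot: [-3.141, -0.001, 0.001]
force: [0.4, 1.1, -0.1]
grip_width: 42.4
finger_force: 0.0
```

>>> jog_arm(
  steps=[50,0,0,-1.5,0,50,0,0,-2.6,0,50,0,0,-3.3,0,50,0,0,-3.35,0,30,0,0,-3.35,0,16,0,0,-3.35,0,5,0,0,-3.35,0,5,0,0,-3.35,0,5,0,0,-3.35,0,5,0,0,-3.35,0,5,0,0,-3.35,0],
)

```text
clock: 14.2
tcp_pos: [450.5, -288.0, 43.7]
ee_rot: [3.141, -0.001, 0.001]
force: [-0.4, 0.8, 5.4]
grip_width: 12.4
finger_force: 39.3
```

>>> jog_arm(
  steps=[5,0,0,1,0,5,0,0,3,0,5,0,0,5.5,0,5,0,0.5,7.5,0,5,0,2,8,0,5,0,5,8,0,5,-0.1,8,8,0,5,-0.2,11,8,0,5,-0.3,14,8,0,5,-0.3,16,8,0,5,-0.3,16.6,8,0,5,-0.3,16.6,7,0,5,-0.3,16.6,5.5,0,5,-0.3,16.6,4,0,5,-0.3,16.6,3,0,5,-0.3,16.6,3,0],
)

```text
clock: 16.2
tcp_pos: [446.5, -122.4, 72.4]
ee_rot: [-3.141, 0.002, 0.003]
force: [-0.5, -1.1, -0.8]
grip_width: 11.9
finger_force: 39.0
```

Run:
```python
from h import *
o=[]
for c in("scene","top"):
    p,d=ctrl.read_camera(c);u,v=proj(c,(448,-122,35))
    o.append(cv2.resize(p[int(v)-45:int(v)+45,int(u)-45:int(u)+45],(400,400)))
cv2.imwrite("pics/a5.png",np.hstack(o));print(ctrl.sense()["tcp_pos"])
```

```text
[ 447.21131955 -122.24744347   73.29544037]
```

View pics/a5.png

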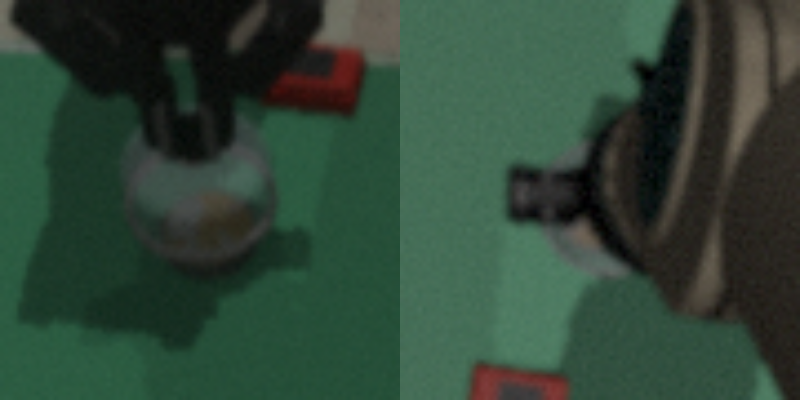

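The medium cover hangs over its movement, with the offset perspective predicts. I'll set it down.

>>> jog_arm(
  steps=[5,0,0,-1,0,5,0,0,-1.8,0,5,0,0,-2.4,0,5,0,0,-2.7,0,5,0,0,-2.85,0,5,0,0,-2.95,0,5,0,0,-3,0,5,0,0,-3,0],
)

```text
clock: 17.3
tcp_pos: [447.3, -121.9, 43.7]
ee_rot: [3.142, -0.0, 0.001]
force: [0.1, 0.9, 4.9]
grip_width: 12.0
finger_force: 39.4
```

>>> jog_arm(
  steps=[18,0,0,0,0,25,0,0,0,0,40,0,0,0,0,50,0,0,0,0,50,0,0,1,0,50,0,0,3,0,50,0,0,6,0,50,2,0.1,8,0,50,5.5,0.3,8,0,50,9,0.5,8,0,50,12,0.6,8,0,50,14.3,0.7,7,0,50,14.9,0.7,6,0,50,14.9,0.7,4,0,50,14.9,0.7,3,0,50,14.9,0.7,3,0],
)

```text
clock: 19.3
tcp_pos: [594.9, -114.9, 72.7]
ee_rot: [-3.141, 0.001, 0.004]
force: [-0.1, 0.4, 0.5]
grip_width: 42.6
finger_force: 0.0
```

Run:
```python
from h import *
o=[]
for c,t in(("scene",(448,-122,20)),("top",(448,-122,20)),("scene",(596,-114,50))):
    p,d=ctrl.read_camera(c);u,v=proj(c,t)
    o.append(cv2.resize(p[int(v)-35:int(v)+35,int(u)-35:int(u)+35],(260,260)))
cv2.imwrite("pics/a6.png",np.hstack(o));print(ctrl.sense()["tcp_pos"])
```

```text
[ 596.42161775 -115.05594243   74.02250043]
```

View pics/a6.png

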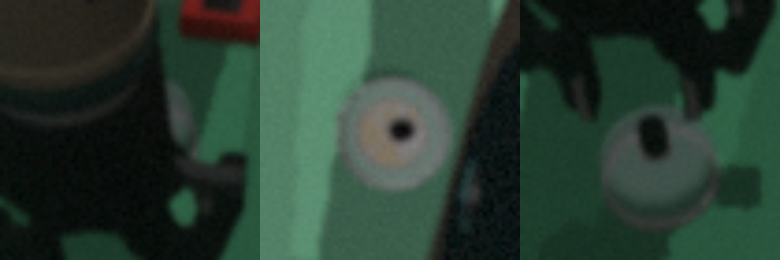

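The medium movement is inside its cover (middle crop). The fingers straddle the small knob, so I'll grip it.

>>> jog_arm(
  steps=[50,0,0,-1.5,0,50,0,0,-2.6,0,50,0,0,-3.3,0,50,0,0,-3.4,0,30,0,0,-3.4,0,16,0,0,-3.4,0,5,0,0,-3.4,0,5,0,0,-3.4,0,5,0,0,-3.4,0,5,0,0,-3.4,0,5,0,0,-3.4,0],
)

```text
clock: 20.82
tcp_pos: [596.5, -114.9, 39.7]
ee_rot: [3.141, -0.0, 0.001]
force: [-1.2, -0.0, 5.1]
grip_width: 12.2
finger_force: 39.3
```

>>> jog_arm(
  steps=[5,0,0,1,0,5,0,0,3,0,5,0,0,5.5,0,5,0,0.5,7.5,0,5,0.2,2,8,0,5,0.6,5,8,0,5,0.9,8,8,0,5,1.3,11,8,0,5,1.6,14,8,0,5,1.8,15.5,8,0,5,1.8,15.8,8,0,5,1.8,15.8,7,0,5,1.8,15.8,5.5,0,5,1.8,15.8,4,0,5,1.8,15.8,3,0,5,1.8,15.8,3,0],
)

```text
clock: 22.82
tcp_pos: [613.4, 42.9, 68.0]
ee_rot: [3.141, -0.001, -0.003]
force: [0.1, -0.3, 0.3]
grip_width: 12.1
finger_force: 39.1
```

Run:
```python
from h import *
o=[]
for c in("scene","top"):
    p,d=ctrl.read_camera(c);u,v=proj(c,(614,44,30))
    o.append(cv2.resize(p[int(v)-35:int(v)+35,int(u)-35:int(u)+35],(400,400)))
cv2.imwrite("pics/a7.png",np.hstack(o));print(ctrl.sense()["tcp_pos"])
```

```text
[614.37006163  43.11127878  69.32212526]
```

View pics/a7.png

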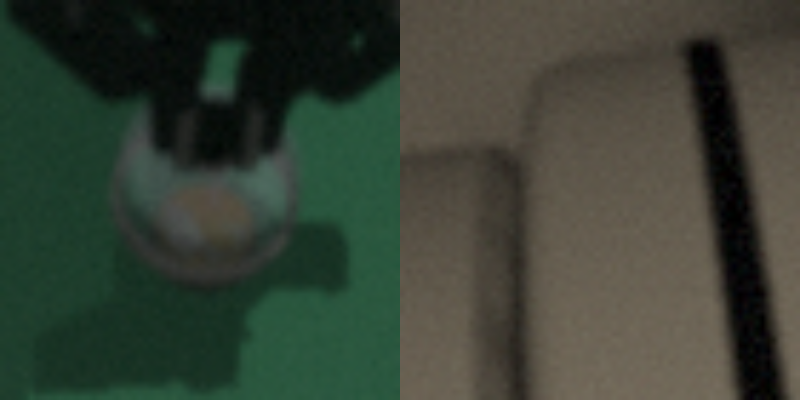

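The scene crop shows the small movement centred in the ring, at about (205,215). I'll lower it.

>>> jog_arm(
  steps=[5,0,0,-1,0,5,0,0,-1.8,0,5,0,0,-2.4,0,5,0,0,-2.7,0,5,0,0,-2.85,0,5,0,0,-2.95,0,5,0,0,-3,0,5,0,0,-3,0],
)

```text
clock: 23.92
tcp_pos: [614.3, 43.1, 39.8]
ee_rot: [-3.142, 0.0, -0.001]
force: [-0.6, -0.7, 3.5]
grip_width: 11.8
finger_force: 39.2
```

>>> jog_arm(
  steps=[18,0,0,0,0,25,0,0,0,0,40,0,0,0,0,50,0,0,0,0,50,0,0,1,0,50,0,0,3,0,50,0,0,6,0,50,-1.5,2,8,0,50,-4.5,5.5,8,0,50,-7.5,9,8,0,50,-10.5,12.5,8,0,50,-13.5,16,8,0,50,-15,18,7,0,50,-15.1,18.2,5.5,0,50,-15.1,18.2,4,0,50,-15.1,18.2,3,0,50,-15.1,18.2,3,0],
)

```text
clock: 26.05
tcp_pos: [463.3, 223.7, 68.3]
ee_rot: [3.14, -0.004, -0.002]
force: [-0.7, -1.0, 0.2]
grip_width: 42.5
finger_force: 0.0
```

Run:
```python
from h import *
o=[]
for c,t in(("scene",(614,44,20)),("top",(614,44,20)),("scene",(463,226,50))):
    p,d=ctrl.read_camera(c);u,v=proj(c,t)
    o.append(cv2.resize(p[int(v)-35:int(v)+35,int(u)-35:int(u)+35],(260,260)))
cv2.imwrite("pics/a8.png",np.hstack(o));print(ctrl.sense()["tcp_pos"])
```

```text
[463.70376106 224.72302173  69.44930141]
```

View pics/a8.png

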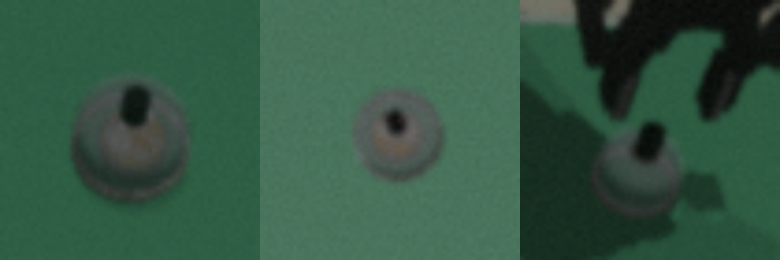

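The small cover is over its movement. Now I'll grip the smallest one.

>>> jog_arm(
  steps=[50,0,0.1,-1.5,0,50,0,0.1,-2.6,0,50,0,0.1,-3.3,0,50,0,0.1,-3.4,0,30,0,0.1,-3.4,0,16,0,0.1,-3.4,0,5,0,0.1,-3.4,0,5,0,0.1,-3.4,0,5,0,0.1,-3.4,0,5,0,0.1,-3.4,0,5,0,0.1,-3.4,0],
)

```text
clock: 27.58
tcp_pos: [463.4, 226.3, 35.7]
ee_rot: [-3.141, 0.0, -0.001]
force: [0.4, 0.2, 5.7]
grip_width: 12.1
finger_force: 39.3
```

>>> jog_arm(
  steps=[5,0,0,1,0,5,0,0,3,0,5,0,0,6,0,5,0.3,-1,8.5,0,5,1.1,-4,9,0,5,2.2,-8,9,0,5,3.3,-12,9,0,5,4.4,-16,9,0,5,5.5,-20,9,0,5,6.6,-24,9,0,5,7.7,-28,9,0,5,8.8,-32,9,0,5,9.9,-36,9,0,5,11,-40,9,0,5,12.1,-44,9,0,5,13,-47.5,9,0,5,13.7,-49.8,8,0,5,13.8,-50.4,6.5,0,5,13.8,-50.4,4.5,0,5,13.8,-50.4,3,0],
)

```text
clock: 30.08
tcp_pos: [600.3, -275.5, 63.4]
ee_rot: [-3.139, -0.002, 0.004]
force: [0.9, -0.4, -0.0]
grip_width: 12.2
finger_force: 39.0
```

Run:
```python
from h import *
o=[]
for c in("scene","top"):
    for i in range(3):p,d=ctrl.read_camera(c)
    u,v=proj(c,(602,-278,30))
    o.append(cv2.resize(p[int(v)-35:int(v)+35,int(u)-35:int(u)+35],(400,400)))
cv2.imwrite("pics/a9.png",np.hstack(o));print(ctrl.sense()["tcp_pos"])
```

```text
[ 601.79280608 -277.60488397   65.9369801 ]
```

View pics/a9.png

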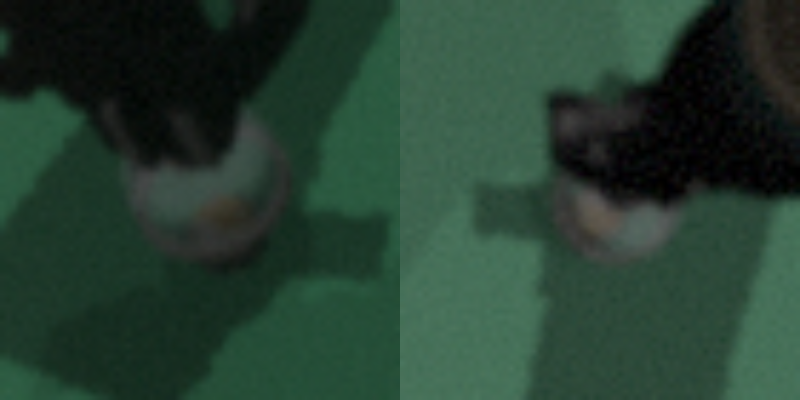

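The offset between the XS movement at (225,212) and the ring centre at (207,195) is the perspective expected at this height, to within about 2 mm. I'll lower it.

>>> jog_arm(
  steps=[5,0,0,-1,0,5,0,0,-1.8,0,5,0,0,-2.4,0,5,0,0,-2.7,0,5,0,0,-2.85,0,5,0,0,-2.95,0,5,0,0,-3,0,5,0,0,-3,0],
)

```text
clock: 31.38
tcp_pos: [601.3, -278.0, 35.8]
ee_rot: [3.141, -0.001, 0.001]
force: [-0.3, -0.4, 3.4]
grip_width: 12.0
finger_force: 39.2
```

>>> jog_arm(
  steps=[18,0,0,0,0,25,0,0,0,0,40,0,0,0,0,50,0,0,0,0,50,0,0,1,0,50,0,0,3,0,50,0,0,6,0,50,0,0,10,0,50,0,-3,14,0,50,-3,-7,18,0,50,-6,-12,20,0,50,-9,-17,20,0,50,-12,-22,20,0,50,-15,-26,20,0,50,-15,-26,20,0,50,-15,-26,20,0],
)

```text
clock: 33.38
tcp_pos: [451.8, -537.4, 236.6]
ee_rot: [3.142, -0.0, 0.003]
force: [0.8, 0.8, -0.1]
grip_width: 42.4
finger_force: 0.0
```

Run:
```python
from h import *
I={c:ctrl.read_camera(c)[0] for c in("scene","top")}
F={"ml":(593,238),"mm":(447,-122),"ms":(614,43),"mxs":(602,-278)}
for k,z in(("ml",54),("mm",50),("ms",46),("mxs",42)):
    r=[meas(c,I[c],"c",(*F[k],z))[0] for c in I]
    if all(r):print(k,tri(*r)[0].round(1))
o=np.hstack([cv2.resize(I["scene"][120:320,50:460],(800,390))]);t=cv2.resize(I["top"][120:300,100:430],(370,200))
s=cv2.resize(I["scene"][215:265,95:145],(200,200))
cv2.imwrite("pics/f.png",np.vstack([o,np.hstack([t,s,np.zeros((200,230,3),np.uint8)])]))
```

```text
ml [592.9 236.7  55.7]
mm [ 448.  -122.6   51.7]
ms [614.7  42.1  48.5]
mxs [ 600.6 -278.9   43. ]
```

View pics/f.png

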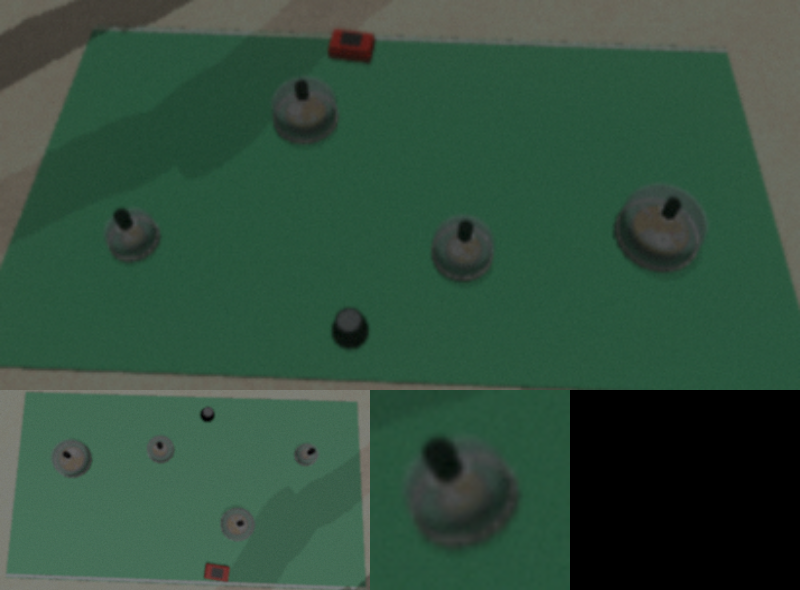

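All four covers stand flat over their movements, with knob heights as expected for covers resting on the mat. The loupe at (350,328) and the box at (352,45) show no sign of having moved, so I'm handing in.

```bash
python3 -c "
from plant import ctrl
print(ctrl.hand_in())"
```

```text
the job is handed in; nothing more can be done
None
```

All four dust covers stand flat over the movements of their own size, the loupe and red box show no sign of having moved in the last pictures, and the job was handed in at about 33 s; the hand-in gave back no verdict.

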